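# Kit the cut tube lengths in the slanted tote

### The job

Put the three cut steel tube lengths standing on the bench into the slanted divided tote: each goes end-first, all the way down, into the compartment that matches its size (large round sleeve in the largest, square spacer in the middle one, small round sleeve in the smallest). Lower them in, do not drop them, let go of them, and leave the tools and other things on the bench where they are.

Things in the scene. Friction and masses are not known exactly. Their poses are not given: they have to be found in the camera images.
- large_sleeve: a length of bare steel tube, 80 mm long, open at both ends, standing on end on the bench; round, 50 mm outside diameter, 36 mm bore, about 0.6 kg. Origin at its middle (40 mm above the bench at the start), z along the tube.
- square_spacer: a length of bare steel tube, 80 mm long, open at both ends, standing on end on the bench; square section, 38 x 38 mm outside, 4 mm wall, about 0.35 kg. Origin at its middle, z along the tube, x and y square to its flat sides; it stands at any yaw.
- small_sleeve: a length of bare steel tube, 80 mm long, open at both ends, standing on end on the bench; round, 26 mm outside diameter, 16 mm bore, about 0.2 kg. Origin at its middle, z along the tube.
- tote: grey divided tote, 66 x 162 x 39 mm high, fixed on a slanted stand: slopes 0.52 rad (30 degrees), mouths towards the robot and up. Origin: centre of its underside, 52 mm above the bench; x up the slope (away from the robot), y along the row of three square compartments, z straight out of the mouths. Floor 4, dividers 8, outer walls 4 mm thick; solid behind the two smaller compartments.
- cell_large (a point): centre of the floor of the 58 x 58 mm compartment (tote frame: 0, -48, 4 mm), 35 mm deep to the rim; axes as the tote's. Every compartment is 8 mm wider than its tube, so a tube has to be entered along the tote's z; home, it sticks out 45 mm over the rim.
- cell_medium (a point): centre of the floor of the 46 x 46 mm compartment, the middle one (tote frame: -6, 12, 4 mm), 35 mm deep; axes as the tote's. Tubes standing home in neighbouring compartments are 16 mm apart along the row; there is free room for fingers up and down the slope.
- cell_small (a point): centre of the floor of the 34 x 34 mm compartment (tote frame: -12, 60, 4 mm), 35 mm deep; axes as the tote's
- tape_roll: roll of green masking tape lying flat, 96 mm across, 24 mm high; origin at the centre of its underside; leave alone
- die_grinder: air die grinder with black rubber grip lying on the bench, 200 mm long along its x, 42 mm thick (trigger to 47 mm); origin on the bench under its body; leave alone
- wrench: steel wrench lying flat along its x, 170 mm long; leave alone
- hammer: hammer lying along its x, 280 mm long, beyond the tote; leave alone
- weld_magnet: triangular grey welding magnet lying flat, about 85 mm, 16 mm high; leave alone
- disc_stack: stack of cutting discs lying flat, 75 mm diameter, 12 mm high; origin at the centre of its underside; leave alone
Mind the look-alikes: they are no part of the job. What is shaped like the square_spacer but green is not meant.

How it is judged (in metres and radians):
At the end, for the whole second after the job is handed in: each tube stands fully down in the compartment of its size: its middle within 8 mm of the compartment's centre line in x and y and no more than 46 mm above the compartment's floor (40 mm when home), its axis within 0.15 rad of the tote's z, at rest (under 0.02 m/s) (x of large_sleeve in the frame of cell_large between -0.008 and 0.008 m and y of large_sleeve in the frame of cell_large between -0.008 and 0.008 m and z of large_sleeve in the frame of cell_large below 0.046 m and angle between the z axis of each of large_sleeve, square_spacer, small_sleeve and the z axis of tote, either way round below 0.15 rad and linear speed of each of large_sleeve, square_spacer, small_sleeve below 0.02 m/s and x of square_spacer in the frame of cell_medium between -0.008 and 0.008 m and y of square_spacer in the frame of cell_medium between -0.008 and 0.008 m and z of square_spacer in the frame of cell_medium below 0.046 m and x of small_sleeve in the frame of cell_small between -0.008 and 0.008 m and y of small_sleeve in the frame of cell_small between -0.008 and 0.008 m and z of small_sleeve in the frame of cell_small below 0.046 m); the robot touches nothing.
It fails at once if a tube is dropped or thrown into the tote (its middle moves faster than 0.5 m/s within 100 mm of its compartment's floor) ((distance between large_sleeve and cell_large below 0.1 m and linear speed of large_sleeve above 0.5 m/s) or (distance between square_spacer and cell_medium below 0.1 m and linear speed of square_spacer above 0.5 m/s) or (distance between small_sleeve and cell_small below 0.1 m and linear speed of small_sleeve above 0.5 m/s)).
It fails at once if a tool or other bystander on the bench is moved more than 30 mm (distance of any of tape_roll, die_grinder, wrench, hammer, weld_magnet, disc_stack from where it was at the start of the episode above 0.03 m).
It also fails if it takes over 69 s, if anything falls off the work surface, if the arm or the gripper's body presses on something with over 40 N, if the wrist force passes 120 N, or if a joint passes its speed limit or range.

### The arm

A 6-joint arm with a two-finger parallel gripper is mounted at the origin on the work surface. World frame = base frame: x ahead of the robot, y to its left, z up, the work surface at z = 0. Lengths are in m, angles in degrees, forces in N, time in s.
With the tool pointing down it reaches from about 0.35 to 0.875 m from the base axis. Payload 4.2 kg.
Tool frame: the origin (TCP) lies midway between the tips of the shut fingers; the grasp point (between the pads) lies 19 mm behind it; z points along the fingers, y is the line along which they close (so a half turn about z gives the same grasp; the last joint's range is limited). The gripper opens to 87 mm and grips with 3 to 60 N. Pads are 19 mm wide; open, the fingers measure 117 mm over their backs; the gripper's body (75 mm by 190 mm) begins 51 mm behind the grasp point.
Start: joints at [-60.241, 22.042, 0.453, 0, -68.411, -14.817], TCP at [0.161, -0.604, 0.223] pointing down, gripper open.
Joint ranges: [-179.83, 179.83], [-69.29, 118.12], [-61.27, 80.66], [-181.25, 117.63], [-171.15, -9.14], [-177.46, 177.46]. Speed limits (degrees/s): [159.86, 159.86, 180, 180, 180, 180].

### API

Orientations are given as [roll, pitch, yaw] about the fixed x, y, z axes, in that order (R = Rz(yaw) Ry(pitch) Rx(roll)).
In Python, from workcell import env gives the robot as it stands. The module is installed in compiled form; this text tells all that it offers. Calls block until the motion is done:
- env.goto(position, orientation): joint-space move of the TCP to a pose.
- env.move_straight(position, rotation=None, rate=0.15, force_limit=None): straight line of the TCP; rotation=None keeps the orientation; rate is the mean speed in m/s. With force_limit (N) it stops when the force on the tool has changed by that much, and returns True; else False.
- env.set_joints(angles): joint-space move.
- env.gripper_to(opening, grasp_force=None): opening from 0.0 (shut) to 1.0 (fully open); grasp_force is the grip in N (None keeps the last); returns when the fingers have stopped.
- env.dwell(seconds).
- env.inverse_kinematics(position, orientation): joint angles nearest the present ones, or None.
- env.read_state(): the state.
- env.grab_frame(name): name is "scene" or "top" or "wrist"; returns a dict with "image" (400x640x3 uint8, blue, green, red), "fx", "fy", "cx", "cy" (pixels), "position" and "orientation" of the camera in the world. Camera axes: x right, y up, looking along -z (the intrinsics and any distortion apply to the point x, -y, -z); pixel columns grow to the right and rows downward; lengths in m; the calibration is good to about 2 mm. The wrist camera is an equidistant fisheye: a pixel r from the principal point sees the ray r / f radians off the axis. A picture is of the moment at which its call begins. There is no depth.
A pose or a line that the arm cannot do raises env.Unreachable and nothing moves.
- env.close_job(): hands the job in; it is judged then, once.
Trained networks look in a picture, given as the dict that the camera call returned (one of the last four; its "shot" number tells which), for a name from the list of things; names that differ only in an ending like _2 or _b are one class to them, and where a whole thing is asked for, a point or a joint stands for the part that bears it (a point fixed in the world has none). Each returns a list of dicts, best first, with "score" (0 to 1); they miss things now and then, are a little off and sometimes report something else, mostly with a low value. They report only what shows in the picture. A call takes as long as a camera call. They do not tell look-alikes from the thing itself.
- env.search_frame(picture, thing): "xyz" ([x, y, z] in m, in world coordinates, good to about 4 mm: the middle of the surface that is visible of it).
- env.trace(picture, thing): "mask" (400x640 bool, what is visible of it).
The state is a dict: "clock": time; "joint_positions": joint angles; "qvel": joint speeds; "joint_torque": joint torques, N m; "position": TCP position; "tool_rot": TCP orientation; "force": force on the tool from outside, world axes, zero at the start; "wrist_torque": the same for the moment, N m; "opening": opening from 0.0 (shut) to 1.0 (fully open); "finger_force": force on a finger pad.
Only numpy, scipy, OpenCV 4.12 (cv2) and the standard library are available. Lean on these libraries where they do the work, as an engineer would, in place of code of your own. Each camera call takes 0.05 s, during which the arm holds its last target. There are 200 camera calls.

## Working session

There is one attempt and no reset: what is moved stays moved. The work goes in short steps, each a Python script; the robot and the scene stay as the last script left them, time stands still between calls to the robot, and variables do not carry over. Pictures are saved under pics/ and viewed, at most 10 in all, crops included, and the job is handed in when it is done.

```bash
mkdir -p pics
python3 - <<'E'
from workcell import env
import cv2,numpy as np
for n in ("scene","top"):
    p=env.grab_frame(n); cv2.imwrite(f"pics/{n}0.png",p["image"])
    print(n,p["fx"],p["fy"],p["cx"],p["cy"],p["position"],p["orientation"],[k for k in p])
    for t in ("large_sleeve","square_spacer","small_sleeve","tote"):
        for d in env.search_frame(p,t)[:4]: print(t,np.round(d["xyz"],4),round(d["score"],2))
print(env.read_state()["clock"])
E
```

```text
scene 397.390495448134 397.390495448134 318.2281746376603 199.05382563636 [1.28791173 0.01183301 0.73275045] [4.81936184e+01 2.16839687e-02 9.84999420e+01] ['image', 'fx', 'fy', 'cx', 'cy', 'position', 'orientation', 'shot']
large_sleeve [ 0.6418 -0.1954  0.058 ] 0.91
square_spacer [ 0.3954 -0.3794  0.0619] 0.84
square_spacer [ 0.532  -0.2311  0.0567] 0.71
square_spacer [ 0.4879 -0.3346  0.0533] 0.7
square_spacer [ 0.325  -0.4171  0.0665] 0.68
small_sleeve [ 0.4478 -0.1096  0.0494] 0.48
tote [0.6037 0.2248 0.0796] 0.93
top 369.4908726731641 369.4908726731641 320.94363387493246 196.5058019734475 [ 0.48505114 -0.0752201   0.9811771 ] [  3.1310747   -0.59301858 -89.27169575] ['image', 'fx', 'fy', 'cx', 'cy', 'position', 'orientation', 'shot']
large_sleeve [ 0.6297 -0.1986  0.0694] 0.89
square_spacer [ 0.307  -0.411   0.0527] 0.87
square_spacer [ 0.387  -0.377   0.0522] 0.75
square_spacer [ 0.4755 -0.3317  0.0592] 0.63
square_spacer [ 0.5112 -0.2305  0.065 ] 0.56
small_sleeve [ 0.4385 -0.1176  0.0789] 0.58
tote [0.59   0.2282 0.0696] 0.66
tote [ 0.6678 -0.3798  0.0372] 0.22
0.5
```

View pics/scene0.png

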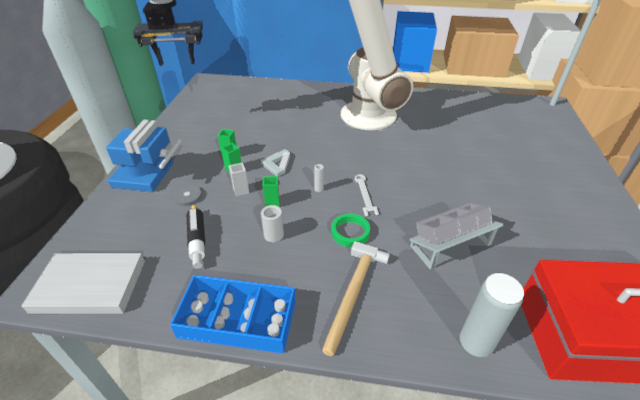

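View pics/top0.png

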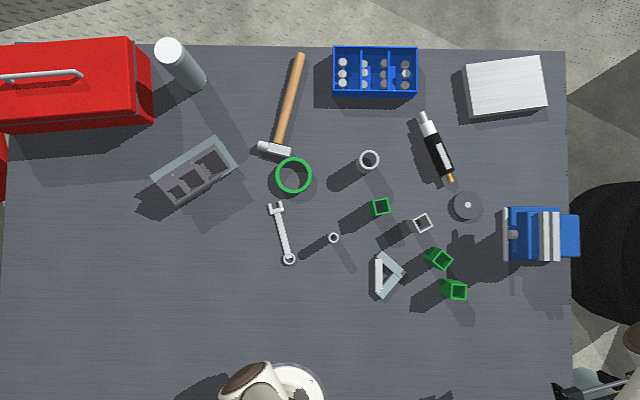

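The grey square tube is the one meant: scene (239,179), top (422,222). The look-alikes are green: scene (228,140), (232,157), (271,191); top (453,290), (438,259), (381,207). The large sleeve is at top (368,160), the small one at (334,238) and the tote at (195,173). I'll confirm with enlarged crops.

```bash
cat > h.py <<'E'
from workcell import env
import cv2,numpy as np
from scipy.spatial.transform import Rotation as Ro
def rot(o): return Ro.from_euler("xyz",o,degrees=True).as_matrix()
def proj(p,X,fish=False):
    c=(np.atleast_2d(X)-p["position"])@rot(p["orientation"]); c=c*[1,-1,-1]
    if fish:
        r=np.hypot(c[:,0],c[:,1])+1e-12; th=np.arctan2(r,c[:,2]); m=c[:,:2]/r[:,None]*th[:,None]
    else: m=c[:,:2]/c[:,2:]
    return m*[p["fx"],p["fy"]]+[p["cx"],p["cy"]]
def totemat(x,y,yaw,z=0.052):
    # mouths towards the robot and up: x up the slope
    T=np.eye(4); T[:3,:3]=rot([0,0,yaw])@rot([0,-30,0]); T[:3,3]=[x,y,z]; return T
def cellpts():
    out=[]
    for cx,cy,h in ((0,-48,29),(-6,12,23),(-12,60,17)):
        out+=[[cx+a*h,cy+b*h,39] for a,b in((-1,-1),(1,-1),(1,1),(-1,1))]
    out+=[[a*33,b*81,39] for a,b in((-1,-1),(1,-1),(1,1),(-1,1))]
    return np.array(out)/1000
E
python3 - <<'E'
from h import *
s=env.grab_frame("scene");t=env.grab_frame("top")
def crop(p,x,y,w,h): return cv2.resize(p["image"][y:y+h,x:x+w],None,fx=4,fy=4,interpolation=cv2.INTER_CUBIC)
a=np.hstack([crop(t,140,125,110,90),crop(t,370,185,90,90)])
b=np.hstack([crop(s,400,195,110,60),crop(s,200,145,90,60)])
cv2.imwrite("pics/c1.png",np.vstack([a,b]))
print(rot(s["orientation"])[:,2],rot(t["orientation"]).round(2).tolist())
E
```

```text
[0.73717698 0.11042616 0.66661545] [[0.01, 1.0, -0.05], [-1.0, 0.01, 0.01], [0.01, 0.05, 1.0]]
```

View pics/c1.png

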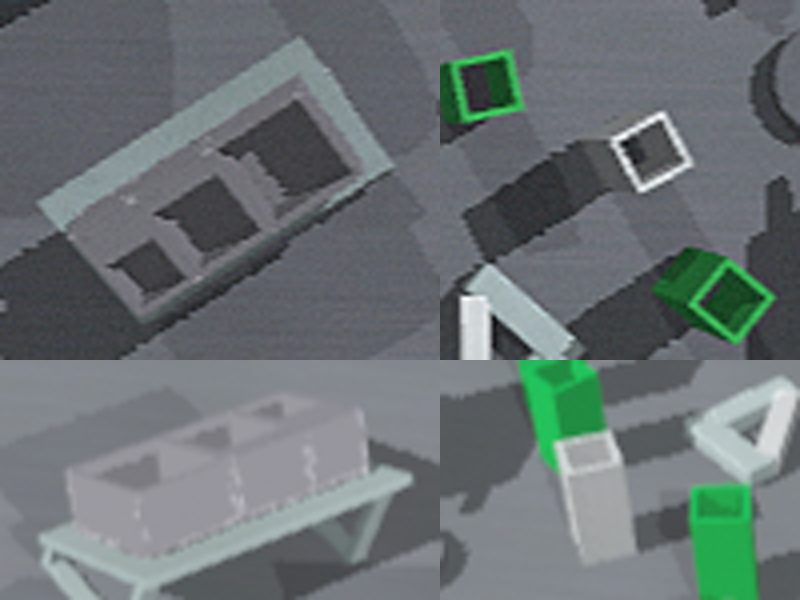

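The crop confirms the grey/white spacer at top crop (652,152), unlike the green ones. The tote rim corners are clear enough to pick. Next I'll fit the tube silhouettes and the tote corners with both cameras.

Run:
```python
from h import *
from scipy.optimize import least_squares,minimize
s=env.grab_frame("scene");t=env.grab_frame("top")
tp=np.array([[298,82],[365,170],[143,320],[68,235]])/4+[140,125]
tt=np.array([[.033,-.081,.039],[-.033,-.081,.039],[-.033,.081,.039],[.033,.081,.039]])
sp=(np.array([[68,470],[145,488],[365,410],[290,395],[145,550],[365,470]])-[0,360])/4+[400,195]
ss=np.array([[-.033,-.081,.039],[.033,-.081,.039],[.033,.081,.039],[-.033,.081,.039],[.033,-.081,0],[.033,.081,0]])
def res(v):
    T=totemat(*v); f=lambda P:P@T[:3,:3].T+T[:3,3]
    return np.r_[(proj(t,f(tt))-tp).ravel(),(proj(s,f(ss))-sp).ravel()]
r=least_squares(res,[.59,.23,34],x_scale=[.01,.01,3],loss="soft_l1"); print("tote",r.x.round(4),res(r.x).round(1))
def tube(v,kind,sz):
    a=np.linspace(0,2*np.pi,40,endpoint=False)
    P=np.c_[np.cos(a),np.sin(a)]*sz/2 if kind=="r" else np.array([[1,1],[1,-1],[-1,-1],[-1,1]])*sz/2@rot([0,0,v[2]])[:2,:2].T
    return np.vstack([np.c_[P+v[:2],np.full(len(P),z)] for z in(0,.08)])
for name,k,sz,g in(("large_sleeve","r",.05,[.635,-.197]),("square_spacer","s",.038,[.483,-.333,20]),("small_sleeve","r",.026,[.442,-.113])):
    M=[]
    for p in(s,t):
        c=None
        for d in env.trace(p,name):
            m=d["mask"]; ys,xs=np.nonzero(m); e=proj(p,[[*g[:2],.04]])[0]
            if np.hypot(xs.mean()-e[0],ys.mean()-e[1])<10:
                cs,_=cv2.findContours(m.astype(np.uint8),0,2); c=max(cs,key=cv2.contourArea); break
        if c is None: print(name,"no mask");continue
        q=np.zeros((1600,2560),np.uint8); big=cv2.resize(cv2.drawContours(np.zeros((400,640),np.uint8),[c],-1,255,-1),(2560,1600))>127
        M.append((p,big))
    def cost(v):
        o=0
        for p,big in M:
            h=cv2.convexHull((proj(p,tube(v,k,sz))*4+1.5).astype(np.float32)); q=np.zeros(big.shape,np.uint8)
            cv2.fillConvexPoly(q,np.round(h*16).astype(np.int32),1,shift=4); q=q>0
            o+=1-(q&big).sum()/(q|big).sum()
        return o
    sims=[np.array(g)]+[np.array(g)+d for d in np.diag([.008,.008,15])[:len(g),:len(g)]]
    o=minimize(cost,g,method="Nelder-Mead",options=dict(initial_simplex=sims,xatol=1e-4,fatol=1e-4)); print(name,len(M),o.x.round(4),round(o.fun,3))
print(env.read_state()["clock"])
```

```text
tote [ 0.5967  0.2354 34.0392] [-0.4  1.  -1.   0.7 -1.2 -0.9 -0.6 -0.2 -1.   0.1 -2.2  1.6 -1.  -0.6
 -2.7 -1.2  0.3  2.4  0.9  0.1]
large_sleeve 2 [ 0.6289 -0.1996] 0.138
square_spacer 2 [ 0.4739 -0.3316 25.7191] 0.19
small_sleeve 2 [ 0.436  -0.1143] 0.366
1.0
```

```bash
cat >> h.py <<'E'
TOTE=[.5967,.2354,34.04]
def euler(R): return Ro.from_matrix(R).as_euler("xyz",degrees=True)
def frame(z,y):
    z=z/np.linalg.norm(z); return np.column_stack([np.cross(y,z),y,z])
def best(pos,z,y):
    """orientation (of the two half-turn grasps) with the smaller joint travel"""
    q0=np.array(env.read_state()["joint_positions"]); c=[]
    for s in(1,-1):
        o=euler(frame(z,s*y)); q=env.inverse_kinematics(list(pos),list(o))
        if q is not None: c.append((np.abs(np.array(q)-q0).max(),s,o,np.round(q,1)))
    return min(c,key=lambda a:a[0]) if c else None
def place(cell,h,T=None):
    "TCP position for cell centre, h above cell floor along tote z"
    T=totemat(*TOTE) if T is None else T
    return (T@np.r_[np.array(cell)/1000+[0,0,h],1])[:3]
CELL=dict(large=(0,-48,4),medium=(-6,12,4),small=(-12,60,4))
E
python3 - <<'E'
from h import *
T=totemat(*TOTE);R=T[:3,:3]
for c in CELL:
    for h in(.046,.14): print(c,h,place(CELL[c],h).round(3),best(place(CELL[c],h),-R[:,2],R[:,0]))
for n,x,y,a in(("l",.6289,-.1996,0),("s",.4739,-.3316,115.7),("sm",.436,-.1143,0)):
    print(n,best([x,y,.046],np.array([0,0,-1.]),rot([0,0,a])[:,0]))
p=place((-4,0,4),.22);b=best(p,-R[:,2],R[:,0])
t0=env.read_state()["clock"];env.goto(list(p),list(b[2]));print(env.read_state()["clock"]-t0)
w=env.grab_frame("wrist");cv2.imwrite("pics/w0.png",w["image"])
im=w["image"].copy();X=cellpts()@R.T+T[:3,3]
u=proj(w,X,True);print(w["position"],w["fx"],u.round(0).tolist())
E
```

```text
large 0.046 [0.603 0.182 0.095] (np.float64(90.61725719403304), -1, array([-150.  ,    0.  ,  -55.96]), array([ 30.4,  20.2, -27.8,  -8.7, -12.1,  11.7]))
large 0.14 [0.564 0.155 0.177] (np.float64(90.36065785177135), -1, array([-150.  ,    0.  ,  -55.96]), array([ 30.1,   9.5, -29.2,  -5.4, -21.4,   8.4]))
medium 0.046 [0.565 0.228 0.092] None
medium 0.14 [0.526 0.202 0.174] (np.float64(98.82817981312172), -1, array([-150.  ,    0.  ,  -55.96]), array([ 38.6,   7.1, -38.1,   8.8, -15.1, -12.4]))
small 0.046 [0.534 0.265 0.089] None
small 0.14 [0.495 0.239 0.171] None
l (np.float64(56.64867461755047), -1, array([180.,   0., -90.]), array([ -3.6,  34.4,  -6.1,   0. , -49.5,   3.6]))
s (np.float64(41.29823096096874), 1, array([ 180. ,    0. , -154.3]), array([-18.9,  28.1, -18.5,  -0. , -43.4, -45.4]))
sm (np.float64(66.31625078203083), -1, array([180.,   0., -90.]), array([  6.1,  18.3, -36.4,   0. , -35.3,  -6.1]))
2.9417
[0.47555696 0.06553866 0.38366503] 309.70691628693146 [[341.0, 108.0], [288.0, 108.0], [289.0, 159.0], [340.0, 159.0], [340.0, 166.0], [299.0, 166.0], [300.0, 205.0], [339.0, 205.0], [339.0, 211.0], [310.0, 211.0], [311.0, 238.0], [339.0, 238.0], [344.0, 104.0], [284.0, 104.0], [288.0, 241.0], [342.0, 241.0]]
```

```bash
cat >> h.py <<'E'
def pose(Rt,p,s,beta):
    "tool pose gripping at point p of a tube with frame Rt (x=closing line), tool tilted beta deg about x"
    R=Rt@rot([beta,0,0])@frame(np.array([0,0,-1.]),np.array([s,0,0.])); return p+.019*R[:,2],euler(R)
def tpose(cell,g,s,beta):
    T=totemat(*TOTE); P,o=pose(T[:3,:3],place(CELL[cell],g),s,beta); return list(P),list(o)
def bpose(x,y,psi,g,s,beta):
    P,o=pose(rot([0,0,psi]),np.array([x,y,g]),s,beta); return list(P),list(o)
E
python3 - <<'E'
from h import *
for c in CELL:
  for s in(1,-1):
    for b in range(-40,41,5):
        q=[env.inverse_kinematics(*tpose(c,g,s,b)) for g in(.065,.085,.11,.145)]
        if q[0] is not None and q[3] is not None: print(c,s,b,[x is not None for x in q],np.round(q[0],0),np.round(q[3],0))
w=env.grab_frame("wrist");im=w["image"][60:290,200:430]
cv2.imwrite("pics/w0.png",cv2.resize(im,None,fx=2.5,fy=2.5,interpolation=cv2.INTER_CUBIC))
E
```

```text
large 1 -40 [True, True, True, True] [ 25.  24. -51. 117. -40.  65.] [ 28.  15. -54. 106. -39.  76.]
large 1 0 [True, True, True, True] [  30.   20.  -28.   -9.  -12. -168.] [  30.   11.  -29.   -6.  -20. -171.]
large 1 5 [True, True, True, True] [  26.   21.  -20.  -25.  -22. -149.] [  26.   12.  -22.  -20.  -28. -155.]
large 1 10 [True, True, True, True] [  21.   22.  -16.  -34.  -30. -138.] [  21.   13.  -18.  -29.  -35. -144.]
large 1 15 [True, True, True, True] [  18.   23.  -12.  -40.  -37. -131.] [  17.   15.  -14.  -35.  -42. -136.]
large 1 20 [True, True, True, True] [  14.   25.   -9.  -44.  -44. -125.] [  14.   17.  -11.  -40.  -49. -131.]
large 1 25 [True, True, True, True] [  12.   27.   -6.  -47.  -50. -121.] [  11.   19.   -8.  -44.  -55. -126.]
large 1 30 [True, True, True, True] [   9.   29.   -4.  -50.  -56. -118.] [   8.   21.   -5.  -47.  -61. -123.]
large 1 35 [True, True, True, True] [   7.   31.   -1.  -52.  -62. -116.] [   6.   23.   -3.  -49.  -67. -120.]
large 1 40 [True, True, True, True] [   5.   33.    2.  -54.  -68. -114.] [   4.   26.   -0.  -52.  -73. 
[... 4615 characters left out ...]
-1 10 [True, True, True, True] [ 35.  19. -24. -29. -19.  27.] [ 37.   9. -28. -21. -24.  17.]
small -1 15 [True, True, True, True] [ 30.  20. -20. -40. -27.  40.] [ 31.  10. -23. -32. -32.  30.]
small -1 20 [True, True, True, True] [ 26.  21. -17. -46. -34.  48.] [ 27.  12. -19. -40. -39.  40.]
small -1 25 [True, True, True, True] [ 22.  23. -14. -51. -41.  55.] [ 22.  14. -16. -45. -45.  47.]
small -1 30 [True, True, True, True] [ 19.  25. -12. -54. -48.  59.] [ 19.  16. -14. -49. -52.  52.]
small -1 35 [True, True, True, True] [ 16.  27.  -9. -56. -54.  63.] [ 16.  18. -12. -53. -58.  57.]
small -1 40 [True, True, True, True] [ 14.  29.  -7. -58. -60.  65.] [ 13.  20. -10. -55. -64.  60.]
```

View pics/w0.png

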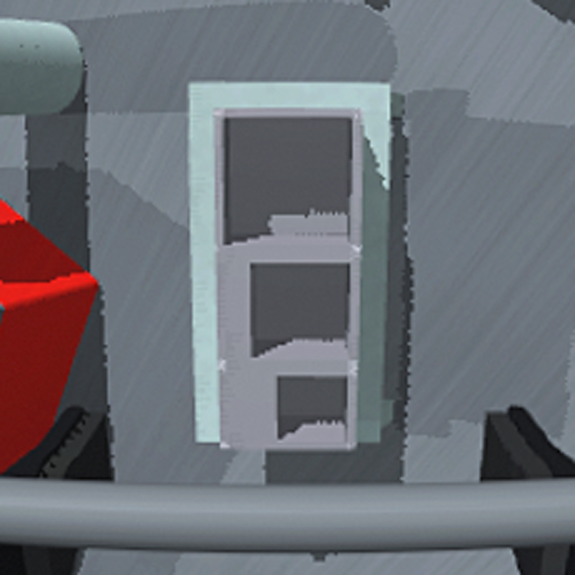

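The wrist view shows the tote rim within about 1 px of the prediction, so I'm shifting it about 1.2 mm towards the large cell. Joint 5 can't reach the straight-in pose for the smaller cells. I'll grip each tube with the tool tilted 15° about the closing line, which is reachable. Starting with the large sleeve.

```bash
cat >> h.py <<'E'
TOTE=[.5974,.2344,34.04]
S=-1
def clk(m=""): st=env.read_state(); print(m,"t=%.1f"%st["clock"],"open=%.3f"%st["opening"],"ff=%.1f"%st["finger_force"] if np.isscalar(st["finger_force"]) else st["finger_force"],np.round(st["force"],1))
def travel(P,o):
    q=env.inverse_kinematics(P,o)
    return 1e9 if q is None else np.abs(np.array(q)-env.read_state()["joint_positions"]).max()
def pick(x,y,psis,beta,op=1.0,force=40):
    psi=min(psis,key=lambda a:travel(*bpose(x,y,a,.065,S,beta))+.5*abs(env.inverse_kinematics(*bpose(x,y,a,.065,S,beta))[5] if env.inverse_kinematics(*bpose(x,y,a,.065,S,beta)) is not None else 0))
    pre=min((psi+90,psi-90),key=lambda a:travel(*bpose(x,y,a,.042,S,0)))
    print("psi",psi,pre)
    P,o=bpose(x,y,pre,.16,S,0); env.goto(P,o); env.gripper_to(op)
    env.move_straight(bpose(x,y,pre,.042,S,0)[0],rate=.2)
    env.gripper_to(0,5); clk("centred"); env.gripper_to(op)
    env.move_straight(P,rate=.25)
    P,o=bpose(x,y,psi,.15,S,beta); env.goto(P,o)
    env.move_straight(bpose(x,y,psi,.065,S,beta)[0],rate=.2)
    env.gripper_to(0,force); clk("gripped")
    env.move_straight(bpose(x,y,psi,.22,S,beta)[0],rate=.3); clk("lifted")
def lower(cell,beta):
    P,o=tpose(cell,.19,S,beta); env.goto(P,o); env.dwell(.2)
    env.move_straight(tpose(cell,.12,S,beta)[0],rate=.2); env.dwell(.2); clk("hover")
    hit=env.move_straight(tpose(cell,.064,S,beta)[0],rate=.06,force_limit=10)
    T=totemat(*TOTE); p=np.array(env.read_state()["position"])
    print("hit",hit,"height over planned grasp mm",round(float((p-tpose(cell,.065,S,beta)[0])@T[:3,2])*1000,1)); clk()
def seat(cell,beta):
    T=totemat(*TOTE); p=np.array(env.read_state()["position"])
    h=env.move_straight(list(p-.006*T[:3,0]),rate=.03,force_limit=6)
    q=np.array(env.read_state()["position"]); print("side",h,((q-tpose(cell,.065,S,beta)[0])@T[:3,:3]*1000).round(1))
    env.gripper_to(1.0); env.move_straight(list(q+.10*T[:3,2]),rate=.25); clk("out")
E
python3 - <<'E'
from h import *
pick(.6289,-.1996,[0,45,-45,-90,90,135,180,-135],15)
lower("large",15)
E
```

```text
psi 0 -90
centred t=7.2 open=0.582 ff=5.0 [ 0.  -2.5  1. ]
gripped t=11.6 open=0.560 ff=40.0 [-1.7  0.5  1.7]
lifted t=12.3 open=0.559 ff=40.0 [-0.9 -0.6 -5.8]
hover t=14.5 open=0.560 ff=40.0 [ 0.3  0.5 -4. ]
hit True height over planned grasp mm 0.6
 t=15.3 open=0.562 ff=40.0 [-1.9 -0.9  4.5]
```

Run:
```python
from h import *
seat("large",15)
pick(.4739,-.3316,[115.7,-64.3],15,op=.8)
lower("medium",15)
```

```text
side False [-4.8 -0.4  0.8]
out t=17.1 open=0.994 ff=0.0 [ 0.3  1.2 -0.6]
psi -64.3 25.700000000000003
centred t=20.8 open=0.447 ff=4.9 [-0.7  0.7  1.6]
gripped t=24.7 open=0.441 ff=39.1 [-0.2 -0.5  1.9]
lifted t=25.4 open=0.443 ff=39.1 [-0.8  0.3 -4.5]
hover t=28.1 open=0.437 ff=39.1 [-0.  -0.4 -3.3]
hit True height over planned grasp mm 0.8
 t=29.0 open=0.439 ff=39.3 [-1.2 -1.7  3.7]
```

Run:
```python
from h import *
seat("medium",15)
pick(.436,-.1143,[0,45,-45,-90,90,135,180,-135],15,op=.7)
lower("small",15)
```

```text
side True [-3.9 -0.7  1. ]
out t=30.8 open=1.000 ff=0.0 [ 0.7 -0.2 -0.1]
psi 0 90
centred t=34.2 open=0.292 ff=5.0 [0.1 0.1 2.5]
gripped t=38.1 open=0.283 ff=40.0 [-0.   0.4  2.1]
lifted t=38.8 open=0.288 ff=40.0 [-0.6  0.6 -3. ]
hover t=40.9 open=0.283 ff=40.0 [ 0.3  1.  -2.7]
hit True height over planned grasp mm 0.4
 t=41.8 open=0.287 ff=40.0 [-1.4 -1.1  4.2]
```

Run:
```python
from h import *
seat("small",15)
T=totemat(*TOTE);R=T[:3,:3]
env.move_straight(list(np.array(env.read_state()["position"])+.06*R[:,2]),rate=.25)
st=env.read_state();q=list(st["joint_positions"]);q[0]-=45;env.set_joints(q)
out=[]
for n,(x,y,w,h) in(("top",(140,115,110,90)),("scene",(390,165,130,90))):
    p=env.grab_frame(n);im=cv2.resize(p["image"][y:y+h,x:x+w],None,fx=3.3,fy=3.3,interpolation=cv2.INTER_CUBIC)
    for c,l,wd in(("large","large_sleeve",.05),("medium","square_spacer",.038),("small","small_sleeve",.026)):
        # overlay: expected tube axis ends (seated 3.5 mm downhill) at top, 80 mm above floor
        a=np.linspace(0,2*np.pi,24,endpoint=False)
        ctr=np.array(CELL[c])/1000+[-.0035,0,.08]
        ring=np.c_[np.cos(a)*wd/2,np.sin(a)*wd/2,0*a] if c!="medium" else np.array([[1,1,0],[1,-1,0],[-1,-1,0],[-1,1,0]])*wd/2
        u=proj(p,(ring+ctr)@R.T+T[:3,3])
        cv2.polylines(im,[np.round(((u-[x,y]+.5)*3.3)).astype(np.int32)],True,(0,0,255),1)
    out.append(im)
H=max(i.shape[0] for i in out)
cv2.imwrite("pics/end.png",np.hstack([cv2.copyMakeBorder(i,0,H-i.shape[0],0,0,0) for i in out])); clk()
```

```text
side False [-4.4 -0.3  0.6]
out t=43.9 open=1.001 ff=0.0 [-0.  -0.9 -0.4]
 t=45.8 open=0.998 ff=0.0 [-0.4  0.2 -0.3]
```

View pics/end.png

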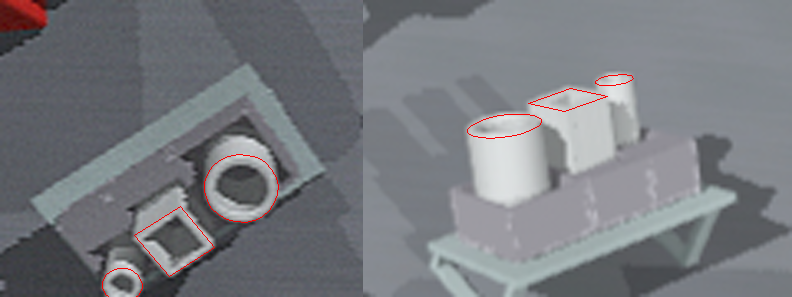

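The final view shows all three tube tops on the predicted seated outlines: top view rings at (241,188), (175,240) and (122,282), and the scene view agrees. The robot is clear, so I'm handing in.

```bash
python3 -c "
from workcell import env
print(env.close_job())"
```

```text
the job is handed in; nothing more can be done
None
```

All three tubes are fully down in their matching compartments and released, with the arm clear; I handed the job in at about 46 s of the 69 s allowed, and the interface returned no verdict.

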